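# Sort the hose pinch pliers by their jaws

### The job

Two pairs of ratcheting hose pinch pliers were left on the motorcycle workshop bench. Put the pair that is ratcheted shut in the red tray, for release and checking, and the pair whose jaws stand open in the blue tray, ready for use. Set each down inside its tray so that it lies flat on the tray floor; do not drop it from high up.

Things in the scene. Friction and masses are not known exactly. Their poses are not given: they have to be found in the camera images.
- shut_pliers_center (a point): Clamp-like pliers ratcheted shut: jaws and handles side by side, 32 mm wide, rigid. Steel, black grips, 194 mm long, flat. Point: centre of the box joint (36 mm in x, 26 in y, 20 tall; pinch its y faces), 10 mm above the underside, within 10 mm of the balance point. x to the jaw tips (80 mm ahead; handle ends 116 behind), z up. Mass 0.18 to 0.36 kg.
- open_pliers_center (a point): Same pliers standing open in an X: 80 mm wide at the handles, 50 at the jaws; a light spring keeps them open (joint pinch does not shut them). Steel, black grips, 194 mm long, flat. Point: centre of the box joint (36 mm in x, 26 in y, 20 tall; pinch its y faces), 10 mm above the underside, within 10 mm of the balance point. x to the jaw tips (80 mm ahead; handle ends 116 behind), z up. Mass 0.18 to 0.36 kg.
- red_tray: Red open plastic tray, fixed to the bench, 250 mm (x) by 170 mm (y) outside, walls 5 mm thick and 35 mm tall, floor 5 mm thick. Origin: centre of its underside on the bench; x along its long side, y along its short side, z up. It may lie on either side of the bench.
- blue_tray: Blue open plastic tray, fixed to the bench, 250 mm (x) by 170 mm (y) outside, walls 5 mm thick and 35 mm tall, floor 5 mm thick. Origin: centre of its underside on the bench; x along its long side, y along its short side, z up. It may lie on either side of the bench.
Not all that is in view belongs to the job. Of the things like the part that bears shut_pliers_center, leave any that is green, pink or yellow; of the rest the larger one is meant.

How it is judged:
By the outcome, as a careful person would: the job done as asked, in the order asked, and still so for the second after the job is handed in, with the robot touching nothing.
It also fails if it takes over 70 s, if anything falls off the work surface, if the arm or the gripper's body presses on something with over 40 N, if the wrist force passes 120 N, or if a joint passes its speed limit or range.

### The arm

A 6-joint arm with a two-finger parallel gripper is mounted at the origin on the work surface. World frame = base frame: x ahead of the robot, y to its left, z up, the work surface at z = 0. Lengths are in mm, angles in rad, forces in N, time in s.
With the tool pointing down it reaches from about 350 to 875 mm from the base axis. Payload 4.2 kg.
Tool frame: the origin (TCP) lies at the very end of the fingers, on their centre line; the grasp point (between the pads) lies 19 mm behind it; z points along the fingers, y is the direction in which the jaws open and shut (so a half turn about z gives the same grasp; the last joint's range is limited). The gripper opens to 85 mm and grips with 20 to 120 N. Pads are 22 mm wide; open, the fingers measure 114 mm over their backs; the gripper's body (76 mm by 85 mm) begins 54 mm behind the grasp point. The pads swing forward as they close: fully open they stand 13 mm farther back than shut.
Start: joints at [1.537, 0.385, 0.008, 0, -1.194, -0.259], TCP at [180.364, 598.388, 199.712] pointing down, gripper open.
Joint ranges: [-3.14, 3.14], [-1.21, 2.06], [-1.07, 1.41], [-3.16, 2.05], [-2.99, -0.16], [-3.1, 3.1]. Speed limits (rad/s): [2.79, 2.79, 3.14, 3.14, 3.14, 3.14].

### API

Orientations are given as a unit quaternion [x, y, z, w].
In Python, from bench import arm gives the robot as it stands.
- The arm moves only by the tool apply_moves, never from a script. Its argument "plan" is one flat list of numbers, 5 for each row, row after row: the gripper's target within -1 to 1 (shut at 1, half-way at 0, fully open at -1), then the shift along the world's x, y, z in m, then the turn about the world's z in degrees. A call has 1 to 8 rows; each row is the pose to reach, as a shift and turn from the pose commanded when the call began; what a row does not reach only later rows make up. A row lasts 1/12 s, in which the tool goes at most 41.7 mm and 7.16 degrees, less where a joint would pass 70% of its speed; a pose out of reach is approached as far as the arm can. A call with a gripper value outside its range is refused whole. The fingers move at their own pace and stop on an object; the grip force is fixed at half the most. Time passes only in rows, so rows that repeat a pose let the fingers close. It gives the time, the measured TCP pose, the force and the opening at its end, in the units of the state.
- arm.read_state(): the state, without advancing time (a new reading comes with each control period).
- arm.get_image(name): name is "scene" or "top"; returns a dict with "color" (400x640x3 uint8, red, green, blue), "range_z" (400x640 float32, mm along the optical axis (not along the pixel's ray), 0 where there is no reading), "camera_matrix" (3x3 intrinsics, pixels), "camera_from_world" (4x4, takes a point from world to camera coordinates). Camera axes: x right, y down, z forward; pixel columns grow to the right and rows downward; lengths in mm; the calibration is good to about 2 mm. A picture is of the moment at which its call begins.
- arm.job_done(): hands the job in, once; it reports no verdict.
The state is a dict: "clock": time; "joints": joint angles; "joint_vel": joint speeds; "joint_efforts": joint torques, N m; "position": TCP position; "ee_rot": TCP orientation; "contact_force": force on the tool from outside, world axes, zero at the start; "wrist_torque": the same for the moment, N m; "gripper_width": finger opening in mm.
Only numpy, scipy, OpenCV 4.12 (cv2) and the standard library are available. Lean on these libraries where they do the work, as an engineer would, in place of code of your own. Each camera call takes 0.05 s, during which the arm holds its last target.

## Working session

There is one attempt and no reset: what is moved stays moved. The work goes in short steps, Python scripts to look and compute and a tool call to move; the robot and the scene stay as the last step left them, time stands still between calls to the robot, and variables do not carry over. Pictures are saved under pics/ and viewed, and the job is handed in when it is done.

Besides the shell and the picture viewer there is one more tool, called after "Call:" as a command line: name --argument value ..., lists and objects as JSON in quotes. apply_moves: Moves the arm, as the interface text tells. Its arguments: {"type":"object","properties":{"plan":{"type":"array","items":{"type":"number"}}},"required":["plan"]}

```bash
mkdir -p pics; ls; python3 - <<'E'
from bench import arm
import cv2,numpy as np
s=arm.read_state();print(s)
for n in("scene","top"):
    d=arm.get_image(n);cv2.imwrite(f"pics/{n}0.png",d["color"][:,:,::-1]);np.savez(f"{n}0.npz",**d)
    print(n,d["camera_matrix"],d["camera_from_world"])
E
```

```text
pics
{'clock': 0.0, 'joints': array([ 1.53659972e+00,  3.85590500e-01,  6.60538253e-03, -4.50509182e-04,
       -1.19399132e+00, -2.58595824e-01]), 'joint_vel': array([-0.00049534,  0.00023952, -0.00096187,  0.00196589, -0.00010195,
       -0.00024323]), 'joint_efforts': array([-5.04876625e-04, -3.92288053e+01,  1.88398844e+01,  4.18613479e+00,
       -4.64748373e-03,  7.47588871e-06]), 'position': array([180.20530853, 597.77554421, 198.60036244]), 'ee_rot': array([ 9.89290462e-01, -1.45955985e-01, -8.59978154e-05,  1.10664065e-03]), 'contact_force': array([0.04936581, 0.57236141, 0.05501797]), 'wrist_torque': array([-0.03810926, -0.02597628, -0.01851753]), 'gripper_width': 85.20623785584453}
scene [[441.36336976   0.         315.48949957]
 [  0.         441.36336976 197.07586023]
 [  0.           0.           1.        ]] [[-8.19497943e-01  5.73069259e-01 -3.83991958e-03  4.73764598e+02]
 [ 3.79415272e-01  5.37523707e-01 -7.53068600e-01 -9.60810641e+01]
 [-4.29496417e-01 -6.18595093e-01 -6.57930801e-01  1.27317341e+03]
 [ 0.00000000e+00  0.00000000e+00  0.00000000e+00  1.00000000e+00]]
top [[444.93776185   0.         314.357304  ]
 [  0.         444.93776185 202.47566553]
 [  0.           0.           1.        ]] [[ 3.00306973e-03 -9.99755185e-01 -2.19214766e-02 -1.03789818e+02]
 [-9.98553122e-01 -1.82103702e-03 -5.37433437e-02  4.94224677e+02]
 [ 5.36902668e-02  2.20511539e-02 -9.98314130e-01  1.25435907e+03]
 [ 0.00000000e+00  0.00000000e+00  0.00000000e+00  1.00000000e+00]]
```

View pics/top0.png

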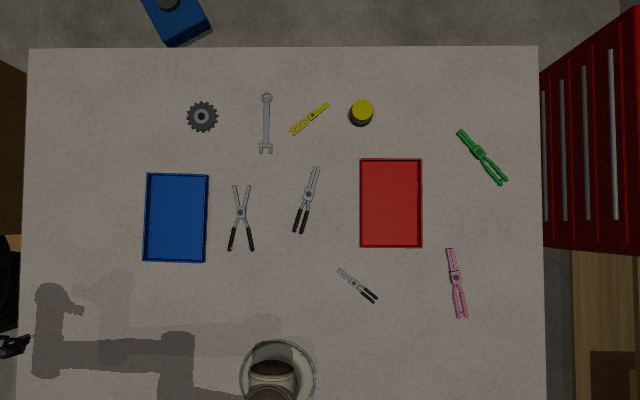

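View pics/scene0.png

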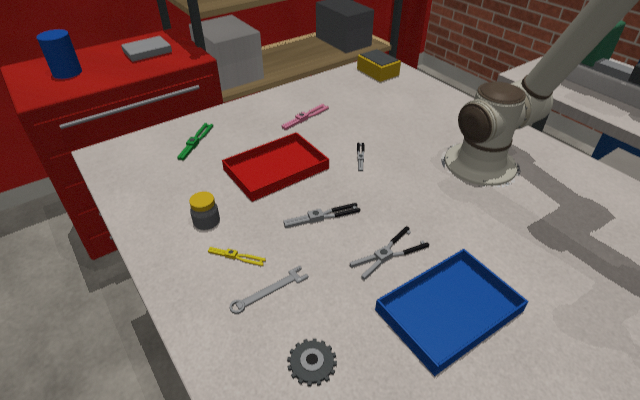

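The steel candidates in the top view are: the long shut pair at (307,200), a short shut pair at (357,285), and the open X pair at (241,218). The green, pink and yellow pairs are excluded. The long shut pair fits "larger one", so I'll confirm it in a crop.

```bash
python3 - <<'E'
import cv2
im=cv2.imread("pics/top0.png")[155:310,220:390]
cv2.imwrite("pics/crop0.png",cv2.resize(im*1,None,fx=3.8,fy=3.8,interpolation=cv2.INTER_CUBIC))
E
cat > h.py <<'E'
import numpy as np
def w(d,u,v,z):
    K=d["camera_matrix"];T=d["camera_from_world"];R=T[:3,:3];t=T[:3,3]
    c=-R.T@t; r=R.T@np.linalg.inv(K)@np.array([u,v,1.]); return c+r*(z-c[2])/r[2]
E
```

```text
(no output)
```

View pics/crop0.png

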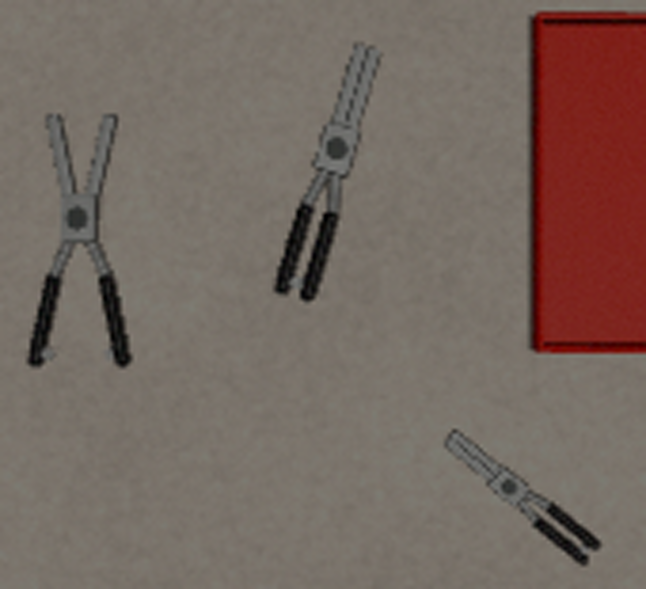

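The crop shows the long shut pair (joint at crop 337,149) lying well clear of its neighbours, and it is larger than the short one (joint 509,487). The open pair's joint is at crop (77,218).

```bash
python3 - <<'E'
from h import w
import numpy as np,cv2
d=dict(np.load("top0.npz"))
c=lambda p,z:w(d,p[0]/3.8+220-.37,p[1]/3.8+155-.37,z)
for n,j,t,h in(("open",(77,218),(82,118),(79.5,360)),("shut",(337,149),(368,48),(295,294))):
    J=c(j,20);a=c(t,12);b=c(h,12);v=a-b
    print(n,J.round(1),"tip",a.round(1),"end",b.round(1),np.linalg.norm(v),np.degrees(np.arctan2(v[1],v[0])),
      "joint->", np.linalg.norm(a-J),np.linalg.norm(b-J))
im=d["color"].astype(int)
yy,xx=np.mgrid[:400,:640]
for n,ch,o in(("red",0,(1,2)),("blue",2,(0,))):
    m=(im[:,:,ch]>1.6*np.max(im[:,:,list(o)],axis=2))&(im[:,:,ch]>40)&(yy>140)&(yy<280)&(xx>130)&(xx<440)
    r=cv2.minAreaRect(np.argwhere(m)[:,::-1].astype(np.float32)); bx=cv2.boxPoints(r)
    W=np.array([w(d,u,v,35) for u,v in bx]);print(n,r,W.round(0).tolist(),W.mean(0).round(1))
E
```

```text
open [466.6 108.4  20. ] tip [542.2 107.   12. ] end [360.7 106.7  12. ] 181.5617334926059 0.08829681578574036 joint-> 76.06050843506759 106.2492145953582
shut [518.5 -85.6  20. ] tip [ 595.3 -108.3   12. ] end [410.5 -54.3  12. ] 192.58813062846534 -16.295970558418574 joint-> 80.49094215007369 112.78080093782225
red ((390.9999694824219, 202.49996948242188), (61.99999237060547, 88.99998474121094), -0.0) [[370.0, -230.0, 35.0], [618.0, -231.0, 35.0], [618.0, -404.0, 35.0], [370.0, -401.0, 35.0]] [ 494.2 -316.4   35. ]
blue ((174.84051513671875, 217.34954833984375), (62.69086837768555, 89.47004699707031), 2.726311206817627) [[330.0, 381.0, 35.0], [581.0, 375.0, 35.0], [573.0, 196.0, 35.0], [322.0, 204.0, 35.0]] [451.4 289.   35. ]
```

Call:
apply_moves --plan '[-1,0.01,-0.02,0,0,-1,0.025,-0.05,0,0,-1,0.042,-0.085,0,0,-1,0.058,-0.118,0,0,-1,0.075,-0.152,0,0,-1,0.092,-0.186,0,0,-1,0.108,-0.22,0,0,-1,0.125,-0.254,0,0]'

```text
clock: 0.77
position: [305.5, 342.3, 199.4]
ee_rot: [0.989, -0.146, -0.0, 0.0]
contact_force: [1.0, 0.6, 0.2]
gripper_width: 85.3
```

Call:
apply_moves --plan '[-1,0.017,-0.034,0,0,-1,0.034,-0.068,0,0,-1,0.051,-0.102,0,0,-1,0.068,-0.136,0,0,-1,0.085,-0.17,0,0,-1,0.102,-0.204,0,0,-1,0.119,-0.238,0,0,-1,0.136,-0.272,0,0]'

```text
clock: 1.43
position: [441.5, 70.5, 199.7]
ee_rot: [0.989, -0.146, -0.0, -0.0]
contact_force: [1.4, 1.1, -0.1]
gripper_width: 85.4
```

Call:
apply_moves --plan '[-1,0.017,-0.034,0,0,-1,0.034,-0.068,0,0,-1,0.05,-0.1,0,0,-1,0.062,-0.127,-0.01,0,-1,0.071,-0.145,-0.03,0,-1,0.077,-0.158,-0.06,0,-1,0.077,-0.158,-0.09,0,-1,0.077,-0.158,-0.11,0]'

```text
clock: 2.1
position: [516.6, -86.7, 86.5]
ee_rot: [0.989, -0.147, -0.002, 0.0]
contact_force: [-0.5, -1.1, -0.6]
gripper_width: 85.3
```

Call:
apply_moves --plan '[-1,0,0,-0.03,0,-1,0,0,-0.03,0,-1,0,0,-0.03,0]'

```text
clock: 2.35
position: [517.2, -85.9, 58.6]
ee_rot: [0.989, -0.146, -0.002, 0.001]
contact_force: [0.6, -0.3, 0.3]
gripper_width: 85.2
```

```bash
python3 - <<'E'
from bench import arm
import cv2,numpy as np
from h import w
d=arm.get_image("scene");im=d["color"][140:300,240:400,::-1]
cv2.imwrite("pics/s1.png",cv2.resize(im,None,fx=3.7,fy=3.7,interpolation=cv2.INTER_CUBIC))
im=cv2.imread("pics/scene0.png")[190:290,270:440]
cv2.imwrite("pics/s0c.png",cv2.resize(im,None,fx=4.5,fy=4.5,interpolation=cv2.INTER_CUBIC))
print(arm.read_state()["position"])
E
```

```text
[518.76236354 -85.68714115  60.23259904]
```

View pics/s1.png

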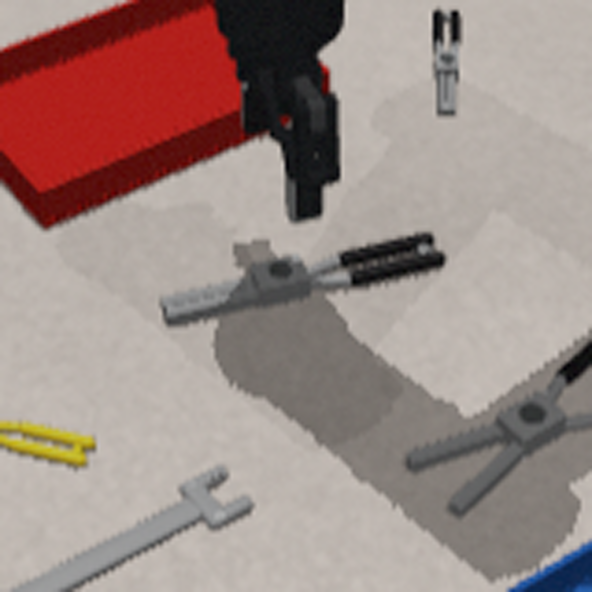

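View pics/s0c.png

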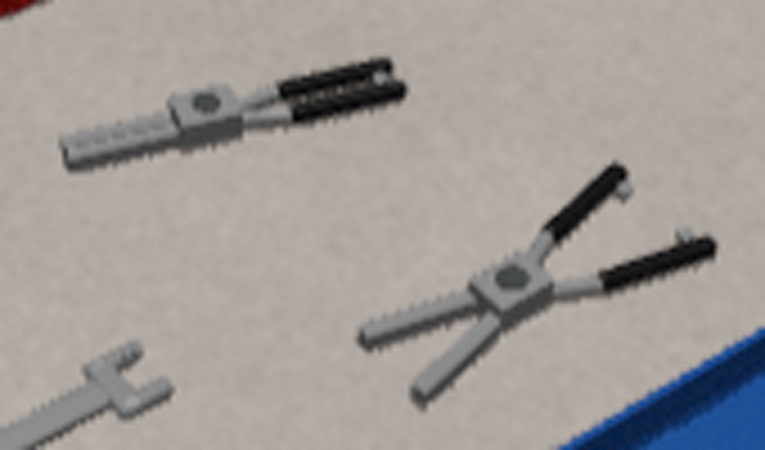

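Crop views: the raised gripper hangs above the shut pair, whose pivot is at s0c (206,102). The open pair's pivot is at (512,277). I'll cross-check both pivots from the scene camera.

```bash
python3 - <<'E'
import numpy as np
from h import w
d=dict(np.load("scene0.npz"))
for u,v in((206,102),(512,277)): print(w(d,u/4.5+270-.4,v/4.5+190-.4,21).round(1))
for u,v in((315,212),(383,251)):
    z=d["range_z"][v,u];T=d["camera_from_world"];p=np.linalg.inv(d["camera_matrix"])@[u,v,1]*z
    print((T[:3,:3].T@(p-T[:3,3])).round(1))
E
```

```text
[517.4 -87.2  21. ]
[465.6 106.   21. ]
[517.6 -88.5  21. ]
[465.1 104.3  19.6]
```

Call:
apply_moves --plan '[-1,0,-0.001,-0.02,0.5,-1,0,-0.001,-0.04,0.5,-1,0,-0.001,-0.05,0.5,-1,0,-0.001,-0.056,0.5,-1,0,-0.001,-0.056,0.5,0,0,-0.001,-0.056,0.5,0.3,0,-0.001,-0.056,0.5,1,0,-0.001,-0.056,0.5]'

```text
clock: 3.07
position: [519.3, -86.5, 4.8]
ee_rot: [0.99, -0.141, 0.001, -0.0]
contact_force: [0.0, -0.3, -0.6]
gripper_width: 51.6
```

Call:
apply_moves --plan '[1,0,0,0,0,1,0,0,0,0,1,0,0,0,0,1,0,0,0,0,1,0,0,0,0,1,0,0,0,0]'

```text
clock: 3.57
position: [518.4, -86.6, 3.7]
ee_rot: [0.99, -0.142, -0.0, 0.0]
contact_force: [-0.6, -1.1, -0.3]
gripper_width: -0.2
```

The fingers shut on nothing, so I'll look.

```bash
cat >> h.py <<'E'
def snap(tag,sc=(140,300,240,400),tp=(150,290,220,420)):
    from bench import arm
    import cv2
    for n,r in(("scene",sc),("top",tp)):
        d=arm.get_image(n);im=d["color"][r[0]:r[1],r[2]:r[3],::-1];np.savez(f"{tag}{n}.npz",**d)
        cv2.imwrite(f"pics/{tag}{n}.png",cv2.resize(im,None,fx=3.7,fy=3.7,interpolation=cv2.INTER_CUBIC))
    s=arm.read_state();print(s["position"],s["gripper_width"],s["contact_force"])
E
python3 -c "import h;h.snap('a')"
```

```text
[518.31783526 -86.63565978   3.67868333] -0.07043425123452092 [ 0.39116043  0.10104398 -0.34599181]
```

View pics/ascene.png

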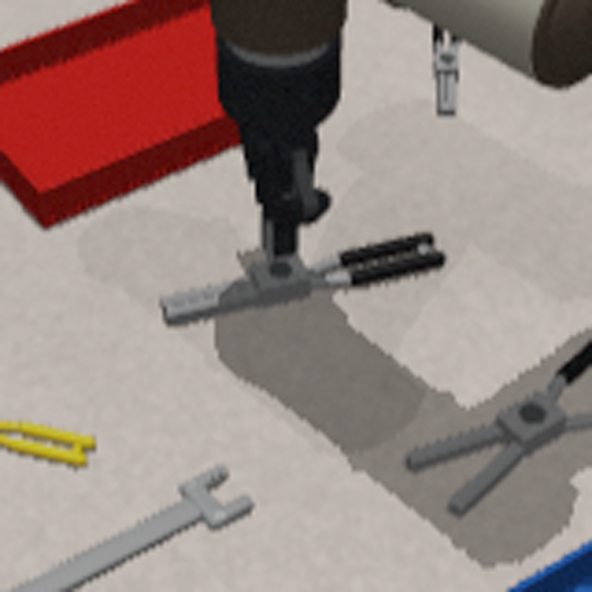

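View pics/atop.png

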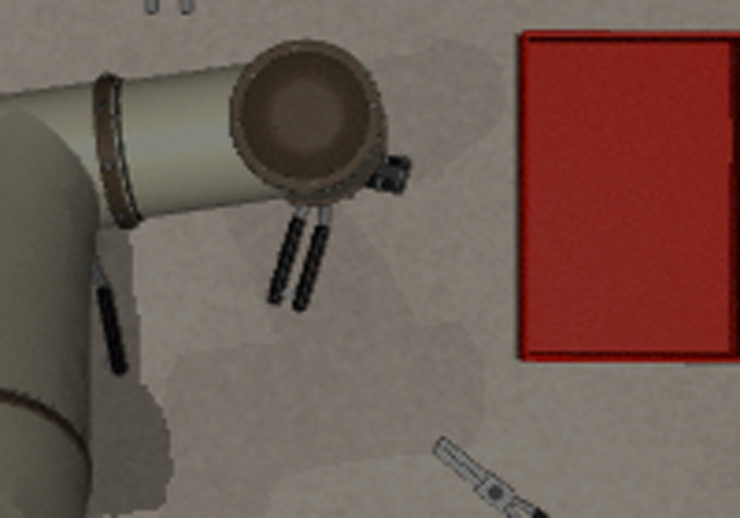

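```bash
python3 - <<'E'
import numpy as np
d=dict(np.load("ascene.npz"));K=d["camera_matrix"];T=d["camera_from_world"]
def pj(p):
    q=K@(T[:3,:3]@np.array(p,float)+T[:3,3]);q=q[:2]/q[2];return ((q-[240,140])*3.7).round(0),q.round(1)
print("tcp",pj([518.3,-86.6,3.7]),"pads",pj([518.3,-86.6,23]),pj([518.3,-86.6,77]))
print("s1 tcp",pj([518.7,-85.7,60]),pj([518.7+12,-85.7+41,73]),pj([518.7-12,-85.7-41,73]))
# depth at fingers
def bp(u,v):
    z=d["range_z"][v,u];p=np.linalg.inv(K)@[u,v,1]*z;return (T[:3,:3].T@(p-T[:3,3])).round(1)
for cu,cv in((280,215),(280,230),(285,245),(280,255),(280,262),(275,270),(290,290),(300,205)):
    print(cu,cv,bp(int(cu/3.7+240),int(cv/3.7+140)))
E
```

```text
tcp (array([278., 287.]), array([315.2, 217.6])) pads (array([278., 266.]), array([315.2, 211.9])) (array([278., 205.]), array([315.1, 195.4]))
s1 tcp (array([278., 226.]), array([315.2, 201. ])) (array([300., 253.]), array([321.1, 208.4])) (array([258., 171.]), array([309.7, 186.1]))
280 215 [537.4 -59.6  97.8]
280 230 [537.9 -58.9  86.3]
285 245 [521.7 -74.   54. ]
280 255 [527.1 -74.7  49.8]
280 262 [521.5 -82.8  34.2]
275 270 [520.  -89.4  21.6]
290 290 [519.  -73.6  12.9]
300 205 [539.2 -33.4 126.4]
```

The pliers have not moved. Depth puts the fingertips at about z=25–30 while the state reports 3.7, so the fingers shut above the joint. I'll raise the arm and measure where the tips really are.

Call:
apply_moves --plan '[1,0,0,0.03,0,1,0,0,0.06,0,1,0,0,0.06,0,1,0,0,0.06,0]'

```text
clock: 4.0
position: [519.7, -86.4, 65.5]
ee_rot: [0.99, -0.142, 0.002, -0.001]
contact_force: [-1.1, -0.1, -0.1]
gripper_width: -0.2
```

```bash
python3 - <<'E'
import h,numpy as np
h.snap('b',sc=(110,240,250,380))
d=dict(np.load("bscene.npz"));K=d["camera_matrix"];T=d["camera_from_world"]
rz=d["range_z"]
for v in range(178,206,2):
    print(v,[tuple((T[:3,:3].T@(np.linalg.inv(K)@[u,v,1]*rz[v,u]-T[:3,3])).round(0).astype(int).tolist()) for u in range(310,324,3)])
E
```

```text
[517.73234372 -86.58925131  63.27388842] 0.03799597410563665 [-0.94120175  0.12220929 -0.09830372]
178 [(528, -93, 130), (536, -69, 150), (543, -47, 167), (540, -40, 170), (531, -41, 166)]
180 [(529, -91, 126), (540, -64, 149), (540, -51, 158), (527, -59, 147), (520, -56, 145)]
182 [(528, -93, 119), (529, -80, 128), (521, -78, 125), (517, -72, 127), (421, -194, 1)]
184 [(529, -92, 114), (527, -82, 120), (523, -75, 122), (518, -71, 122), (425, -187, 0)]
186 [(528, -93, 106), (528, -80, 115), (524, -75, 117), (518, -72, 116), (429, -183, -2)]
188 [(529, -91, 102), (528, -81, 109), (522, -77, 109), (515, -75, 106), (434, -176, -2)]
190 [(468, -184, 2), (528, -82, 102), (520, -80, 100), (445, -173, -1), (441, -166, 1)]
192 [(470, -180, -1), (465, -173, 2), (457, -170, 0), (451, -166, -1), (444, -161, 0)]
194 [(476, -171, 1), (469, -168, 0), (463, -162, 1), (456, -158, 0), (451, -151, 3)]
196 [(481, -165, 1), (475, -159, 2), (466, -158, -1), (459, -154, -2), (455, -147, 1)]
198 [(485, -158, 0), (477, -156, -1), (472, -149, 0), (465, -145, 0), (460, -139, 2)]
200 [(489, -152, 0), (483, -147, 1), (476, -144, -1), (469, -140, -1), (464, -134, 0)]
202 [(494, -145, 1), (485, -145, -4), (480, -138, -1), (474, -133, -1), (469, -126, 2)]
204 [(498, -140, -1), (491, -135, 0), (484, -132, -2), (480, -125, 1), (474, -120, 2)]
```

View pics/bscene.png

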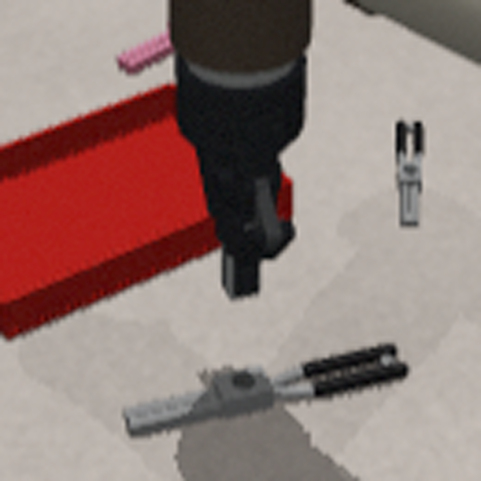

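The shut fingertips are really at z≈98 while the state says 63, so the true tips sit about 34 mm higher than reported. Laterally they agree. I'll half-open, come lower and re-measure.

Call:
apply_moves --plan '[0,0,0,0,0,0,0,0,-0.01,0,0,0,0,-0.025,0,0,0,0,-0.04,0,0,0,0,-0.05,0,0,0,0,-0.05,0,0,0,0,-0.05,0]'

```text
clock: 4.68
position: [517.7, -86.7, 12.6]
ee_rot: [0.99, -0.141, -0.001, 0.0]
contact_force: [0.4, 0.1, -0.2]
gripper_width: 42.5
```

```bash
python3 - <<'E'
import h,numpy as np
h.snap('c',sc=(150,260,260,370))
d=dict(np.load("cscene.npz"));K=d["camera_matrix"];T=d["camera_from_world"]
rz=d["range_z"]
for v in range(188,216,2):
    print(v,[tuple((T[:3,:3].T@(np.linalg.inv(K)@[u,v,1]*rz[v,u]-T[:3,3])).round(0).astype(int).tolist()) for u in range(304,330,3)])
E
```

```text
[518.83200126 -86.60952388  13.93692345] 42.934050202477096 [0.32682105 0.394282   0.39910937]
188 [(474, -203, -1), (469, -196, 1), (516, -111, 83), (538, -66, 124), (524, -75, 111), (521, -67, 115), (538, -31, 148), (534, -27, 149), (527, -25, 147)]
190 [(481, -193, 2), (473, -191, 0), (517, -110, 77), (539, -64, 120), (530, -65, 115), (544, -34, 143), (541, -27, 147), (535, -24, 146), (530, -21, 145)]
192 [(483, -189, -1), (478, -183, 1), (517, -110, 71), (540, -64, 114), (533, -62, 112), (545, -32, 139), (544, -23, 145), (536, -23, 140), (528, -22, 138)]
194 [(489, -181, 1), (480, -180, -3), (518, -108, 66), (509, -109, 61), (534, -60, 108), (547, -30, 136), (543, -25, 137), (535, -25, 133), (526, -25, 129)]
196 [(492, -177, -2), (488, -169, 1), (517, -110, 58), (510, -108, 56), (534, -60, 102), (546, -32, 128), (540, -28, 128), (532, -28, 124), (525, -27, 121)]
198 [(496, -170, -2), (492, -163, 1), (518, -109, 52), (511, -106, 51), (535, -59, 97), (545, -32, 121), (537, -32, 118), (531, -30, 116), (523, -29, 112)]
200 [(502, -161, 1), (494, -159, -3), (491, -150, 3), (484, -147,
[... 447 characters left out ...]
 0), (495, -131, -2), (532, -64, 67), (530, -54, 73), (523, -52, 71), (469, -112, -2), (465, -106, 1)]
208 [(520, -134, 1), (512, -133, -2), (507, -127, 0), (501, -121, 1), (533, -63, 62), (529, -55, 66), (523, -52, 65), (475, -105, 0), (470, -99, 1)]
210 [(522, -131, -2), (517, -126, -1), (511, -121, 0), (517, -99, 19), (532, -64, 54), (528, -57, 57), (520, -55, 54), (479, -99, 0), (479, -86, 9)]
212 [(527, -124, -1), (532, -102, 19), (527, -96, 20), (521, -92, 20), (532, -63, 48), (526, -59, 48), (501, -81, 18), (491, -83, 11), (482, -82, 7)]
214 [(530, -120, -3), (532, -103, 11), (531, -91, 20), (525, -87, 20), (520, -81, 21), (513, -77, 21), (505, -76, 17), (493, -81, 7), (481, -83, -1)]
```

View pics/cscene.png

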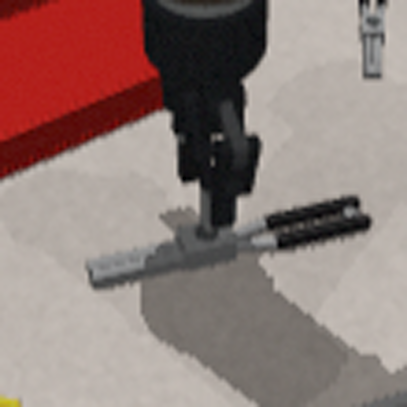

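Call:
apply_moves --plan '[0,0,0,-0.01,0,0,0,0,-0.02,0,0,0,0,-0.03,0,0,0,0,-0.03,0]'

```text
clock: 5.12
position: [516.4, -86.8, -18.7]
ee_rot: [0.99, -0.142, -0.002, 0.0]
contact_force: [-0.9, 0.3, 0.4]
gripper_width: 42.6
```

Call:
apply_moves --plan '[0,0,0,-0.004,0,0,0,0,-0.008,0,0,0,0,-0.008,0]'

```text
clock: 5.37
position: [517.9, -86.6, -25.0]
ee_rot: [0.99, -0.142, -0.001, 0.0]
contact_force: [0.1, 0.8, -0.0]
gripper_width: 42.7
```

```bash
python3 - <<'E'
import h,numpy as np
h.snap('d',sc=(160,270,260,370))
d=dict(np.load("dscene.npz"));K=d["camera_matrix"];T=d["camera_from_world"]
rz=d["range_z"]
for v in range(212,232,2):
    print(v,[tuple((T[:3,:3].T@(np.linalg.inv(K)@[u,v,1]*rz[v,u]-T[:3,3])).round(0).astype(int).tolist()) for u in range(307,330,3)])
E
```

```text
[518.4220576  -86.61999502 -24.31739763] 42.81665378055479 [ 1.11748845  0.28934781 -0.30427925]
212 [(534, -100, 21), (529, -94, 23), (521, -92, 20), (538, -55, 58), (543, -36, 75), (531, -41, 64), (524, -38, 63), (484, -80, 9)]
214 [(532, -102, 11), (531, -90, 20), (525, -87, 20), (543, -48, 59), (542, -37, 67), (533, -37, 62), (527, -34, 61), (482, -83, -1)]
216 [(535, -98, 10), (535, -85, 20), (529, -81, 20), (533, -63, 36), (542, -37, 60), (521, -54, 36), (499, -72, 10), (493, -68, 10)]
218 [(540, -91, 11), (538, -81, 17), (532, -77, 17), (532, -64, 27), (528, -57, 31), (522, -53, 31), (499, -71, 4), (492, -68, 2)]
220 [(546, -81, 15), (538, -80, 12), (531, -77, 10), (535, -60, 26), (530, -54, 28), (522, -53, 24), (500, -70, -2), (495, -65, 0)]
222 [(545, -83, 6), (538, -81, 4), (533, -76, 5), (532, -63, 15), (530, -54, 20), (522, -52, 18), (505, -64, -1), (500, -58, 1)]
224 [(546, -82, 1), (539, -80, -1), (535, -72, 3), (533, -62, 9), (522, -66, 0), (515, -62, -1), (512, -54, 4), (503, -53, 0)]
226 [(549, -77, 0), (544, -72, 1), (537, -70, -2), (531, -65, -1), (526, -60, 0), (519, -56, 0), (514, -51, 1), (508, -47, 0)]
228 [(554, -70, 1), (549, -65, 2), (542, -62, 1), (535, -60, -2), (530, -54, 0), (523, -51, -1), (516, -48, -3), (512, -42, 0)]
230 [(556, -67, -2), (551, -62, -1), (544, -60, -3), (539, -54, -1), (534, -48, 1), (527, -45, -1), (521, -41, -1), (517, -35, 1)]
```

View pics/dscene.png

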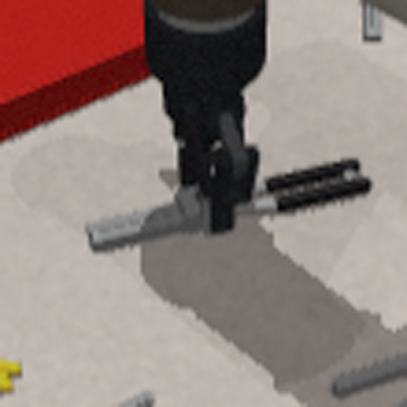

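The fingers now straddle the joint with the tips at z≈9. I'll go 2 mm lower and close.

Call:
apply_moves --plan '[0,0,0,-0.002,0,0.4,0,0,-0.002,0,1,0,0,-0.002,0,1,0,0,-0.002,0,1,0,0,-0.002,0,1,0,0,-0.002,0,1,0,0,-0.002,0,1,0,0,-0.002,0]'

```text
clock: 6.13
position: [518.6, -86.6, -25.9]
ee_rot: [0.99, -0.141, 0.0, -0.0]
contact_force: [-1.6, 1.2, 4.6]
gripper_width: 24.4
```

Call:
apply_moves --plan '[1,0,0,0.005,0,1,0,0,0.015,0,1,0,0,0.035,0,1,0,0,0.06,0,1,0,0,0.085,0,1,0,0,0.1,0,1,0,0,0.1,0]'

```text
clock: 6.72
position: [520.8, -86.5, 77.5]
ee_rot: [0.99, -0.141, 0.004, -0.001]
contact_force: [0.8, 0.4, -2.5]
gripper_width: 24.5
```

```bash
python3 -c "import h;h.snap('e',sc=(100,240,240,400))"
```

```text
[517.83235451 -86.52523778  73.67104745] 24.50506167122113 [-0.46166483 -0.04684925 -4.61554091]
```

View pics/escene.png

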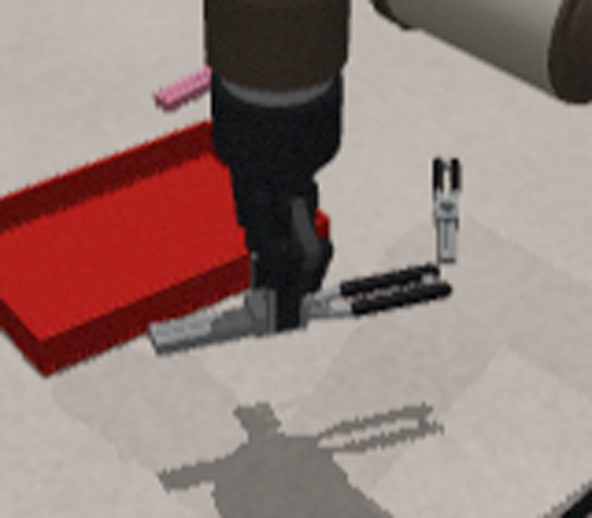

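The shut pair is held level at the joint. Next: over to the red tray, turning it parallel to the tray.

Call:
apply_moves --plan '[1,-0.001,-0.02,0,2,1,-0.002,-0.05,0,5,1,-0.003,-0.085,0,8,1,-0.004,-0.12,0,11,1,-0.005,-0.155,0,14,1,-0.006,-0.19,0,16,1,-0.006,-0.215,0,16.2,1,-0.006,-0.23,0,16.2]'

```text
clock: 7.48
position: [510.4, -318.9, 70.9]
ee_rot: [1.0, -0.002, -0.002, -0.001]
contact_force: [-0.0, -0.0, -3.0]
gripper_width: 24.5
```

Call:
apply_moves --plan '[1,0,0,-0.01,0,1,0,0,-0.025,0,1,0,0,-0.04,0,1,0,0,-0.05,0,1,0,0,-0.05,0]'

```text
clock: 7.9
position: [509.2, -314.9, 19.3]
ee_rot: [1.0, -0.001, -0.004, -0.002]
contact_force: [-0.4, 0.3, -4.0]
gripper_width: 24.6
```

```bash
python3 -c "import h;h.snap('f',sc=(90,240,200,360),tp=(140,280,320,460))"
```

```text
[ 511.80888041 -316.05265941   22.5918926 ] 24.50979236038023 [ 0.42997485  0.68202503 -3.10584445]
```

View pics/fscene.png

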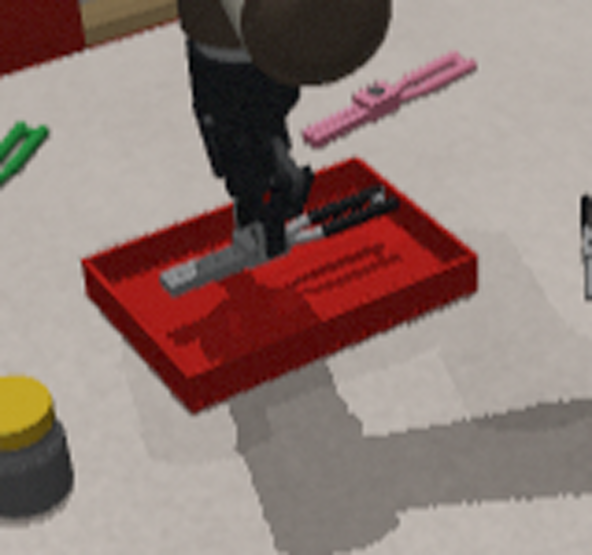

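View pics/ftop.png

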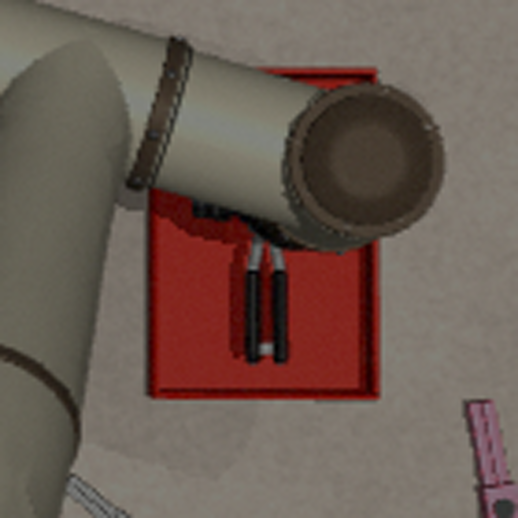

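The shut pair is centred over the red tray and parallel to it. Lowering it to floor contact, then releasing.

Call:
apply_moves --plan '[1,0,0,-0.012,0,1,0,0,-0.024,0,1,0,0,-0.034,0,1,0,0,-0.04,0,1,0,0,-0.042,0,1,0,0,-0.044,0,1,0,0,-0.044,0]'

```text
clock: 8.58
position: [512.6, -316.7, -20.2]
ee_rot: [1.0, -0.001, 0.0, 0.0]
contact_force: [-0.8, 0.1, -2.9]
gripper_width: 24.6
```

Call:
apply_moves --plan '[1,0,0,-0.001,0,1,0,0,-0.001,0,0.3,0,0,-0.001,0,0,0,0,-0.001,0,0,0,0,-0.001,0,0,0,0,-0.001,0,0,0,0,-0.001,0]'

```text
clock: 9.17
position: [512.7, -316.7, -20.9]
ee_rot: [1.0, -0.001, 0.0, 0.0]
contact_force: [-0.0, 0.2, 1.3]
gripper_width: 42.6
```

Call:
apply_moves --plan '[0,0,0,0.01,0,0,0,0,0.03,0,0,0,0,0.06,0,0,0,0,0.09,0,0,0,0.02,0.12,0,0,0,0.05,0.14,0,0,-0.003,0.085,0.14,0,0,-0.007,0.12,0.14,0]'

```text
clock: 9.83
position: [506.5, -195.9, 121.4]
ee_rot: [1.0, -0.001, 0.003, 0.0]
contact_force: [0.2, 1.2, -0.2]
gripper_width: 42.7
```

Call:
apply_moves --plan '[0,-0.004,0.035,0,0,0,-0.008,0.07,0,0,0,-0.012,0.105,0,0,0,-0.016,0.14,0,0,0,-0.02,0.175,0,0,0,-0.025,0.21,0,0,0,-0.03,0.245,0,0,0,-0.035,0.28,0,0]'

```text
clock: 10.5
position: [470.0, 85.1, 119.8]
ee_rot: [1.0, -0.001, 0.001, -0.0]
contact_force: [0.0, -0.0, -0.7]
gripper_width: 42.7
```

```bash
python3 -c "import h;h.snap('g',sc=(90,240,200,360),tp=(140,280,320,460))"
```

```text
[470.52844105  87.30091839 119.95090957] 42.65993232282933 [ 0.24933947 -0.42411971 -0.56597327]
```

View pics/gscene.png

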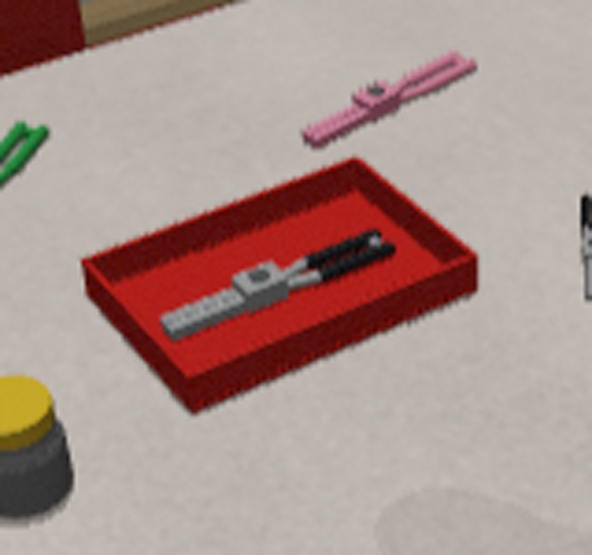

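View pics/gtop.png

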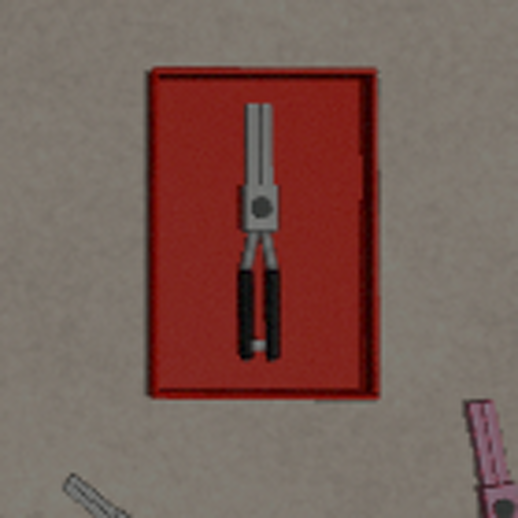

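The shut pair lies flat in the red tray, joint at gtop (260,207). Now to the open pair.

Call:
apply_moves --plan '[0,-0.002,0.012,0,0,0,-0.004,0.023,0,0,0,-0.004,0.023,-0.02,0,0,-0.004,0.023,-0.05,0,0,-0.004,0.023,-0.08,0,0,-0.004,0.023,-0.1,0,0,-0.004,0.023,-0.1,0,0,-0.004,0.023,-0.1,0]'

```text
clock: 11.27
position: [466.3, 105.9, 18.6]
ee_rot: [1.0, -0.001, -0.001, 0.001]
contact_force: [0.6, 1.1, 0.1]
gripper_width: 42.8
```

```bash
python3 -c "import h;h.snap('i',sc=(180,310,320,450))"
```

```text
[467.67327193 106.84336104  20.16992237] 42.653283515200265 [0.20668463 0.16556832 0.32606743]
```

View pics/iscene.png

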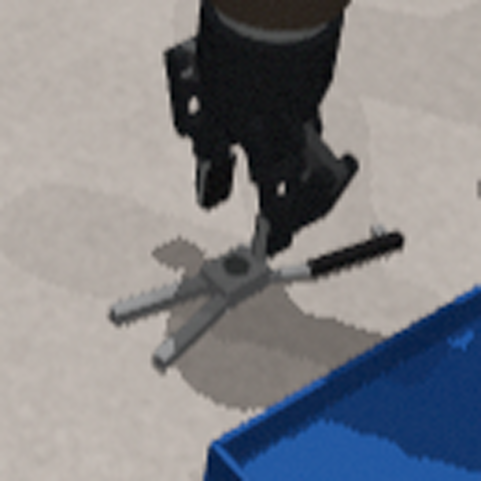

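The fingers straddle the open pair's joint (pivot at (238,265), tips at (208,205) and (280,250)). Descending and gripping.

Call:
apply_moves --plan '[0,0,0,-0.012,0,0,0,0,-0.025,0,0,0,0,-0.035,0,0,0,0,-0.041,0,0,0,0,-0.045,0,0,0,0,-0.045,0]'

```text
clock: 11.87
position: [466.7, 106.6, -26.0]
ee_rot: [1.0, -0.001, 0.0, -0.0]
contact_force: [-0.5, -0.6, 0.5]
gripper_width: 42.7
```

Call:
apply_moves --plan '[0.4,0,0,0,0,1,0,0,0,0,1,0,0,0,0,1,0,0,0,0,1,0,0,0,0,1,0,0,0,0,1,0,0,0,0]'

```text
clock: 12.45
position: [467.1, 106.8, -25.2]
ee_rot: [1.0, -0.0, 0.001, -0.0]
contact_force: [-1.5, 1.4, 6.3]
gripper_width: 24.2
```

Call:
apply_moves --plan '[1,0,0,0.005,0,1,0,0,0.015,0,1,0,0,0.035,0,1,0,0,0.06,0,1,0,0,0.085,0,1,0,0,0.1,0,1,0,0,0.1,0]'

```text
clock: 13.03
position: [468.2, 107.4, 76.8]
ee_rot: [1.0, -0.0, 0.003, -0.002]
contact_force: [0.6, 0.9, -2.5]
gripper_width: 24.3
```

```bash
python3 -c "import h;h.snap('j',sc=(150,310,300,480))"
```

```text
[465.65579149 106.20486788  73.40677995] 24.36462714548414 [ 0.76945462  0.2839113  -3.90611121]
```

View pics/jscene.png

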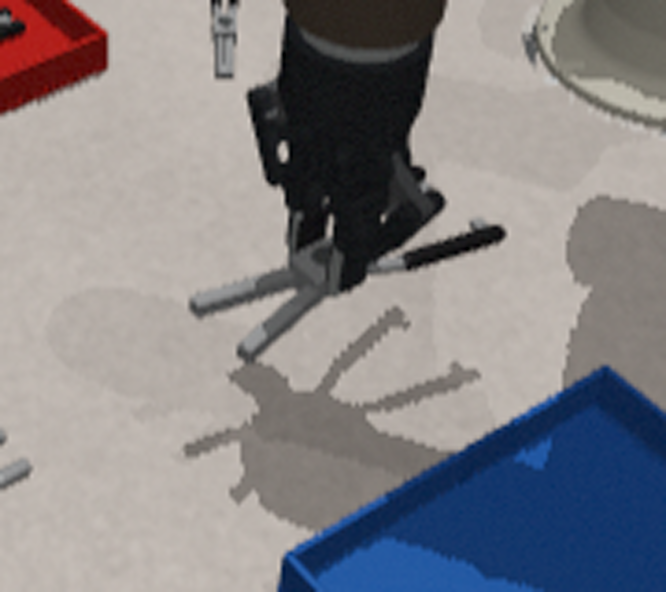

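Held level. Over to the blue tray.

Call:
apply_moves --plan '[1,0,0.015,0,0,1,0,0.045,0,0,1,0.001,0.08,0,-1,1,0.002,0.115,0,-1.5,1,0.003,0.15,0,-1.5,1,0.003,0.175,0,-1.5,1,0.003,0.182,-0.01,-1.5,1,0.003,0.182,-0.03,-1.5]'

```text
clock: 13.8
position: [470.0, 291.3, 43.1]
ee_rot: [1.0, -0.012, 0.001, -0.001]
contact_force: [0.0, -0.7, -4.2]
gripper_width: 24.1
```

Call:
apply_moves --plan '[1,0,0,-0.01,0,1,0,0,-0.02,0,1,0,0,-0.02,0]'

```text
clock: 14.05
position: [467.4, 285.9, 20.3]
ee_rot: [1.0, -0.014, -0.003, 0.003]
contact_force: [0.0, -0.4, -3.3]
gripper_width: 24.9
```

```bash
python3 -c "import h;h.snap('k',sc=(220,380,360,540),tp=(150,290,120,260))"
```

```text
[469.28361899 287.48137512  23.10700116] 24.517920410697403 [ 0.63780337 -0.10492029 -2.87515723]
```

View pics/kscene.png

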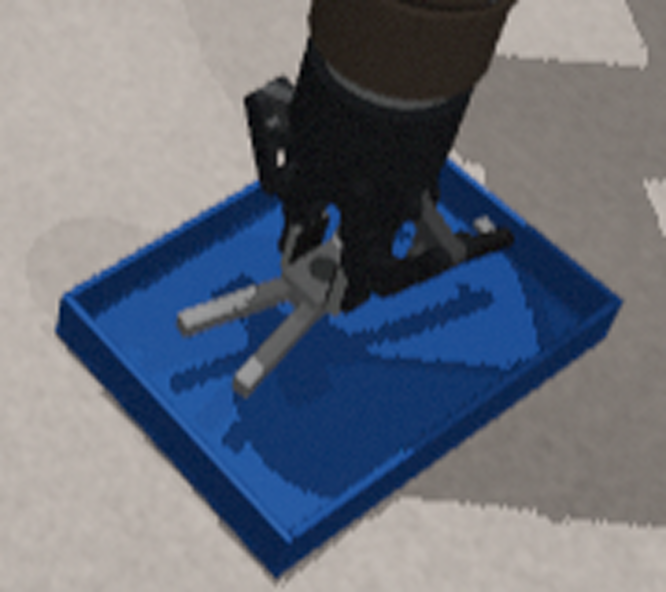

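View pics/ktop.png

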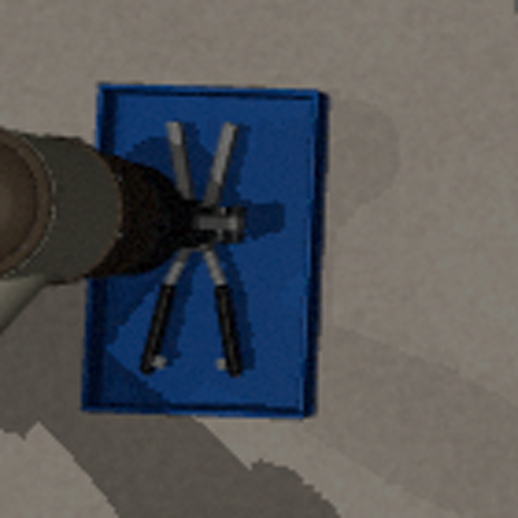

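Well inside the tray. Lowering and releasing.

Call:
apply_moves --plan '[1,0,0,-0.012,0,1,0,0,-0.024,0,1,0,0,-0.034,0,1,0,0,-0.04,0,1,0,0,-0.042,0,1,0,0,-0.044,0,1,0,0,-0.044,0]'

```text
clock: 14.73
position: [469.8, 288.7, -19.9]
ee_rot: [1.0, -0.014, 0.0, -0.0]
contact_force: [0.2, -0.1, -2.6]
gripper_width: 24.5
```

Call:
apply_moves --plan '[1,0,0,0,0,0.3,0,0,0,0,0,0,0,0,0,0,0,0,0,0,0,0,0,0,0,0,0,0,0,0]'

```text
clock: 15.23
position: [469.6, 288.6, -19.9]
ee_rot: [1.0, -0.014, 0.0, -0.0]
contact_force: [-0.4, 0.1, 0.3]
gripper_width: 43.0
```

Call:
apply_moves --plan '[0,0,0,0.01,0,0,0,0,0.03,0,0,0,0,0.06,0,0,0,0,0.09,0,0,0,0,0.12,0,0,0,-0.03,0.15,0,0,0,-0.065,0.17,0,0,0,-0.1,0.17,0]'

```text
clock: 15.9
position: [472.0, 189.4, 155.6]
ee_rot: [1.0, -0.012, 0.005, -0.003]
contact_force: [0.7, 0.2, 0.3]
gripper_width: 42.7
```

Call:
apply_moves --plan '[0,0,-0.035,0,0,0,0,-0.07,0,0,0,0,-0.105,0,0,0,0,-0.14,0,0,0,0,-0.16,0,0,0,0,-0.17,0,0,0,0,-0.17,0,0]'

```text
clock: 16.48
position: [469.2, 16.8, 150.4]
ee_rot: [1.0, -0.015, 0.0, -0.0]
contact_force: [0.3, -0.3, -0.0]
gripper_width: 42.9
```

```bash
python3 - <<'E'
import h,numpy as np
h.snap('m',sc=(220,380,360,540),tp=(150,290,120,260))
import cv2;cv2.imwrite("pics/mfull.png",np.load("mscene.npz")["color"][:,:,::-1])
E
```

```text
[469.62052048  18.60902977 150.2002813 ] 42.86596669628148 [-0.21392742 -0.48276348 -0.34994239]
```

View pics/mscene.png

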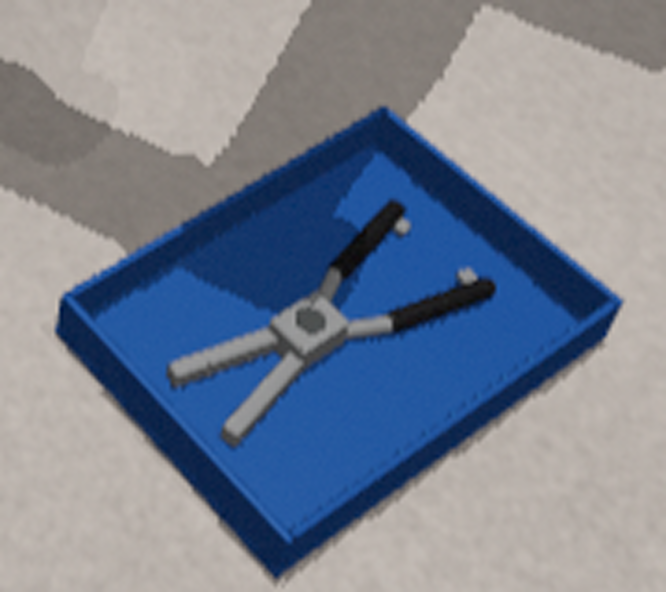

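View pics/mfull.png

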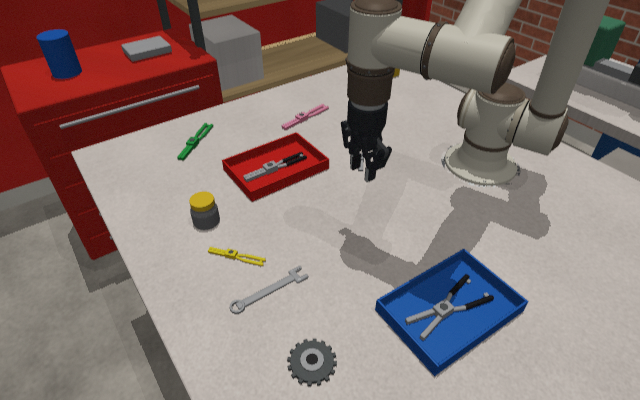

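Both pairs lie flat in their trays (red at (272,168), blue at (447,308)), and the gripper is clear. Handing in.

```bash
python3 -c "
from bench import arm
print(arm.job_done(), arm.read_state()['clock'])"
```

```text
the job is handed in; nothing more can be done
the job is handed in; nothing more can be done
```

The job is done and handed in. The larger steel pair that was ratcheted shut is in the red tray, placed first. The pair standing open is in the blue tray, with its jaws still open. My last pictures show both lying flat and well inside the walls, with the gripper clear and empty. The last clock reading before hand-in was 16.5 s, and the largest contact force I read was about 6 N.

- **First grasp missed:** my first try at the shut pair closed on nothing, just above the joint, and nothing was moved. The camera depth showed the real fingertips about 33 mm higher than the reported TCP. I corrected for that (reported z about -26 mm at the grasp), and both grasps then held.
- **Small disagreements:** the reported grip opening was 24 to 25 mm on the 26 mm joint. The two cameras agreed on the joint positions to about 3 mm or better.

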